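# Set the slicing board's stop to the red mark

## Task

Set up the slicing board: with the outside of the fingers push the sliding black stop block along its track until you feel it click into the notch at the red tab, then take the hand away so that the stop stays there. Only push: grip and lift nothing, and leave the kitchen things standing round the board where they are.

Things in the scene. Friction and masses are not known exactly. Their poses are not given: they have to be found in the camera images.
- stop (a joint): position (m) of the stop block along its track: 0 at the middle of the board, growing towards the board's +y end (the robot's left), ends of travel at -0.130 and 0.130. The block slides easily (about 1 N) except at the four notches, and stays where it is left
- ribs: steel cross ribs in the slot, a pair at each notch, 7 mm before and behind its centre; axes and origin as the board's. A sprung ball under the block's centre climbs a rib: the push rises to about 6 to 10 N some 14 mm before the notch centre, falls suddenly past the crest (7 mm before), and from 4 mm or less the block snaps in the notch by itself. Pushing on meets the same rise going out
- stop_mark (a point): centre of the stop block's top, on its white index line. The block is black with a wooden top plate, 96 (board x) x 96 (along the track, board y) x 40 mm high, too wide to grip. Its top is 67 mm above the worktop, its underside 27 mm; its flat upright side faces lie 48 mm to each side (board y) of this point. Axes as the board's
- board: wooden slicing board, fixed to the worktop, 160 (x) x 400 (y) x 26 mm thick; origin under its centre, y along its length. A slotted metal track, 16 mm wide, runs along y, its centre line 25 mm to the board's +x side (away from the robot) of the origin. Notches lie at y = -0.115, -0.060, 0.060 and 0.115 m, each with one coloured tab in front of it
- tab_red: red tab, 30 x 16 x 4 mm, fixed on the board's top near its front edge (77 mm in front of the track's centre line); origin at the centre of its underside, axes as the board's. Its centre is level (same board y) with the centre of its notch; which colour marks which notch varies
- tab_yellow: yellow tab, 30 x 16 x 4 mm, fixed on the board's top near its front edge (77 mm in front of the track's centre line); origin at the centre of its underside, axes as the board's. Its centre is level (same board y) with the centre of its notch; which colour marks which notch varies
- tab_green: green tab, 30 x 16 x 4 mm, fixed on the board's top near its front edge (77 mm in front of the track's centre line); origin at the centre of its underside, axes as the board's. Its centre is level (same board y) with the centre of its notch; which colour marks which notch varies
- tab_blue: blue tab, 30 x 16 x 4 mm, fixed on the board's top near its front edge (77 mm in front of the track's centre line); origin at the centre of its underside, axes as the board's. Its centre is level (same board y) with the centre of its notch; which colour marks which notch varies
- tin_2: squat brown food tin, 75 mm across, 58 mm high, between the board and the tall larder cabinet that closes the worktop on the right (from y about -0.43 m, x over about 0.3 m: keep the arm clear of it); loose bystander standing on the worktop beside the board, origin under its centre; leave it alone
- mug_2: white mug with blue dots, 90 x 120 x 93 mm with its handle; loose bystander standing on the worktop beside the board, origin under its centre; leave it alone
- jar_2: glass jar with a green lid, 68 mm across, 84 mm high; loose bystander standing on the worktop beside the board, origin under its centre; leave it alone
- garlic_1: garlic bulb, about 60 mm across, 58 mm high; loose bystander standing on the worktop beside the board, origin under its centre; leave it alone

How it is judged:
At the end, for the whole second after the job is handed in: The stop block rests in the notch at the red tab: its index line is within 3 mm of the tab's centre along the track, and it is still (y of stop_mark in the frame of tab_red between -0.003 and 0.003 m and velocity of joint stop between -0.005 and 0.005 m/s); the robot touches nothing.
It fails at once if the tin is lifted, carried or shoved more than 25 mm (distance of tin_2 from where it was at the start of the episode above 0.025 m).
It fails at once if the mug is lifted, carried or shoved more than 25 mm (distance of mug_2 from where it was at the start of the episode above 0.025 m).
It fails at once if the jar is lifted, carried or shoved more than 25 mm (distance of jar_2 from where it was at the start of the episode above 0.025 m).
It fails at once if the garlic is lifted, carried or shoved more than 25 mm (distance of garlic_1 from where it was at the start of the episode above 0.025 m).
It also fails if it takes over 38 s, if anything falls off the work surface, if the arm or the gripper's body presses on something with over 40 N, if the wrist force passes 120 N, or if a joint passes its speed limit or range.

## Robot

A 7-joint arm with a two-finger parallel gripper is mounted at the origin on a cart in front of the work surface, level with it; the furniture and walls round the work are solid. World frame = base frame: x ahead of the robot, y to its left, z up, the work surface at z = 0. Lengths are in m, angles in rad, forces in N, time in s.
With the tool pointing down it reaches from about 0.35 to 0.9 m from the base axis. Payload 7.2 kg.
Tool frame: the origin (TCP) lies at the very end of the fingers, on their centre line; the grasp point (between the pads) lies 19 mm behind it (robot.tcp_to_grasp is the distance from the TCP to the grasp point, in m); z points along the fingers, y is the line along which they close (so a half turn about z gives the same grasp; the last joint's range is limited). The gripper opens to 85 mm and grips with 20 to 120 N. Pads are 22 mm wide; open, the fingers measure 114 mm over their backs; the gripper's body (76 mm by 85 mm) begins 54 mm behind the grasp point. The pads swing forward as they close: fully open they stand 13 mm farther back than shut.
Start: joints at [1.161, 0.411, -0.013, 1.596, 0.006, 1.134, -0.082], TCP at [0.209, -0.589, 0.231] pointing down, gripper open.
Joint ranges: [-2.95, 2.95], [-0.29, 1.99], [-1.47, 1.44], [0.14, 2.54], [-1.03, 4.17], [0.13, 1.85], [-2.86, 2.86]. Speed limits (rad/s): [2.39, 2.39, 3.01, 3.01, 3.14, 3.14, 3.14].

## Interface

Orientations are given as a unit quaternion [x, y, z, w].
In Python, from plant import robot, capture gives the robot as it stands. The module is installed in compiled form; this text tells all that it offers.
- The arm moves only by the tool carry_out, never from a script. Its argument "moves" is a list that holds one entry, the list of rows, each a list of 4 numbers: the shift along the tool's x, y, z in m, then the turn about the tool's z in degrees. In form: [[[tx, ty, tz, twist], ...]]. A call has 1 to 12 rows; each row is the pose to reach, as a shift and turn from the pose commanded when the call began, along the tool's axes at that moment; what a row does not reach only later rows make up. A row lasts 1/8 s, in which the tool goes at most 62.5 mm and 10.7 degrees, less where a joint would pass 70% of its speed; a pose out of reach is approached as far as the arm can. A call with a gripper value outside its range is refused whole. "grip" is the finger opening in m, from 0 to 0.0854, set as the call begins (left out, the last holds). The fingers move at their own pace and stop on an object; the grip force is fixed at half the most. Time passes only in rows, so rows that repeat a pose let the fingers close. It gives the time, the measured TCP pose, the force, the opening and the grip force at its end, in the units of the state.
- robot.get_state(): the state, without advancing time (a new reading comes with each control period).
- capture(name): name is "scene" or "side" or "wrist"; returns a dict with "color" (384x512x3 uint8, blue, green, red), "fx", "fy", "cx", "cy" (pixels), "extrinsics" (4x4, takes a point from world to camera coordinates). Camera axes: x right, y up, looking along -z (the intrinsics and any distortion apply to the point x, -y, -z); pixel columns grow to the right and rows downward; lengths in m; the calibration is good to about 2 mm. The wrist camera is an equidistant fisheye: a pixel r from the principal point sees the ray r / f radians off the axis. A picture is of the moment at which its call begins. There is no depth.
- robot.finish_job(): hands the job in; it is judged then, once.
The state is a dict: "t": time; "qpos": joint angles; "dq": joint speeds; "tau": joint torques, N m; "eef_pos": TCP position; "eef_rot": TCP orientation; "force": force on the tool from outside, world axes, zero at the start; "moment": the same for the moment, N m; "gripper_width": opening from 0.0 (shut) to 1.0 (fully open); "grasp_force": force on a finger pad.
Only numpy, scipy, OpenCV 4.12 (cv2) and the standard library are available. Lean on these libraries where they do the work, as an engineer would, in place of code of your own. Each camera call takes 0.05 s, during which the arm holds its last target. There are 200 camera calls.

## Working session

There is one attempt and no reset: what is moved stays moved. The work goes in short steps, Python scripts to look and compute and a tool call to move; the robot and the scene stay as the last step left them, time stands still between calls to the robot, and variables do not carry over. Pictures are saved under pics/ and viewed, at most 10 in all, crops included, and the job is handed in when it is done.

Besides the shell and the picture viewer there is one more tool, called as name(argument=value, ...), one argument or row to a line, values as JSON. carry_out: Moves the arm, as the interface text tells. Its arguments: {"type":"object","properties":{"moves":{"type":"array"},"grip":{"type":"number"}},"required":["moves"]}

```bash
mkdir -p pics
python3 - <<'E'
from plant import robot, capture
import cv2,json,numpy as np
s=robot.get_state();print(s['t'],s['eef_pos'],s['eef_rot'],s['force'])
for n in("scene","side"):
    c=capture(n);cv2.imwrite(f'pics/{n}0.png',c['color'])
    print(n,c['fx'],c['fy'],c['cx'],c['cy'],np.round(c['extrinsics'],4).tolist())
E
```

```text
0.0 [ 0.2092728  -0.58839336  0.23043707] [ 9.85430478e-01  1.70076763e-01 -2.04490449e-04 -7.91031779e-04] [-0.11714754 -0.81060261 -0.24108904]
scene 360.3286490088577 360.3286490088577 257.17482224544716 187.6239512802774 [[-0.6858, -0.7277, 0.0076, 0.3721], [0.4439, -0.4101, 0.7967, -0.3045], [-0.5767, 0.5498, 0.6043, -0.7649], [0.0, 0.0, 0.0, 1.0]]
side 351.0578012905732 351.0578012905732 260.4924660480406 193.5357259524849 [[-0.9245, -0.3811, -0.0111, 0.484], [0.2097, -0.5326, 0.8199, -0.1672], [-0.3184, 0.7557, 0.5723, -0.762], [0.0, 0.0, 0.0, 1.0]]
```

View pics/scene0.png

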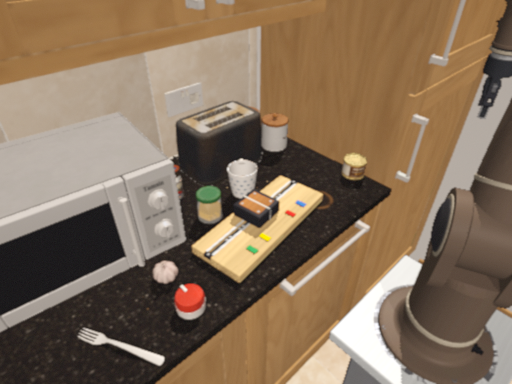

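View pics/side0.png

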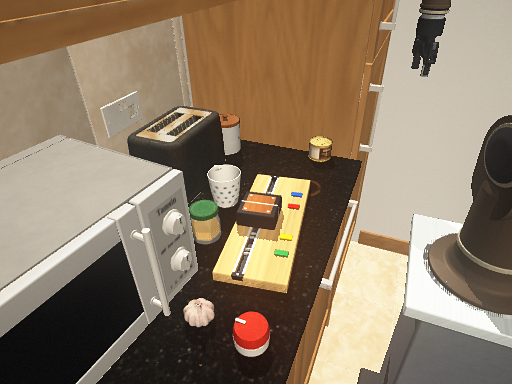

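The scene camera shows the tabs from +y to -y as green (252,250), yellow (265,237), red (290,213) and blue (300,204), so red is probably the -0.060 notch. The block is at about (257,207), on the +y side of red. The mug and jar stand behind the board and the tin is beyond its -y end.

```bash
cat > h.py <<'E'
import cv2,numpy as np
from scipy.optimize import least_squares
from plant import robot,capture
def proj(c,P):
    P=np.atleast_2d(P);E=np.array(c['extrinsics']);q=P@E[:3,:3].T+E[:3,3]
    return np.c_[c['cx']+c['fx']*q[:,0]/-q[:,2],c['cy']-c['fy']*q[:,1]/-q[:,2]]
def onplane(c,uv,z):
    E=np.array(c['extrinsics']);R=E[:3,:3];o=-R.T@E[:3,3]
    d=R.T@np.array([(uv[0]-c['cx'])/c['fx'],-(uv[1]-c['cy'])/c['fy'],-1]);return o+d*(z-o[2])/d[2]
def tabs(c,box):
    h=cv2.cvtColor(c['color'],cv2.COLOR_BGR2HSV);x0,y0,x1,y1=box;out={}
    for n,lo,hi in(('red',172,182),('yellow',26,33),('green',45,80),('blue',100,125)):
        H=h[...,0].astype(int);H=np.where(H<4,H+180,H) if n=='red' else H
        m=((H>=lo)&(H<=hi)&(h[...,1]>150)&(h[...,2]>90)).astype(np.uint8)
        k=np.zeros_like(m);k[y0:y1,x0:x1]=1;m*=k
        N,_,st,ce=cv2.connectedComponentsWithStats(m)
        if N>1:
            i=1+np.argmax(st[1:,4]);out[n]=(ce[i],st[i,4])
    return out
E
python3 - <<'E'
from h import *
for n,b in(("scene",(235,190,315,262)),("side",(270,185,308,262))):
    c=capture(n)
    for k,(p,a) in tabs(c,b).items(): print(n,k,p.round(1),a,onplane(c,p,.029).round(4))
    x,y=(190,165) if n=='scene' else (205,165)
    cv2.imwrite(f'pics/{n}_c.png',cv2.resize(c['color'][y:y+120,x:x+150],None,fx=5,fy=5,interpolation=cv2.INTER_CUBIC))
E
```

```text
scene red [290.  213.2] 12 [ 0.4412 -0.0318  0.029 ]
scene yellow [264.3 236.4] 44 [0.4248 0.0855 0.029 ]
scene green [251.5 249.2] 19 [0.4143 0.1408 0.029 ]
scene blue [300.2 203.4] 13 [ 0.4505 -0.086   0.029 ]
side red [293.2 206. ] 35 [ 0.445  -0.0331  0.029 ]
side yellow [285.1 235.8] 60 [0.4266 0.0837 0.029 ]
side green [282.5 255. ] 2 [0.4115 0.1448 0.029 ]
side blue [296.5 194. ] 36 [ 0.4535 -0.0884  0.029 ]
```

View pics/scene_c.png

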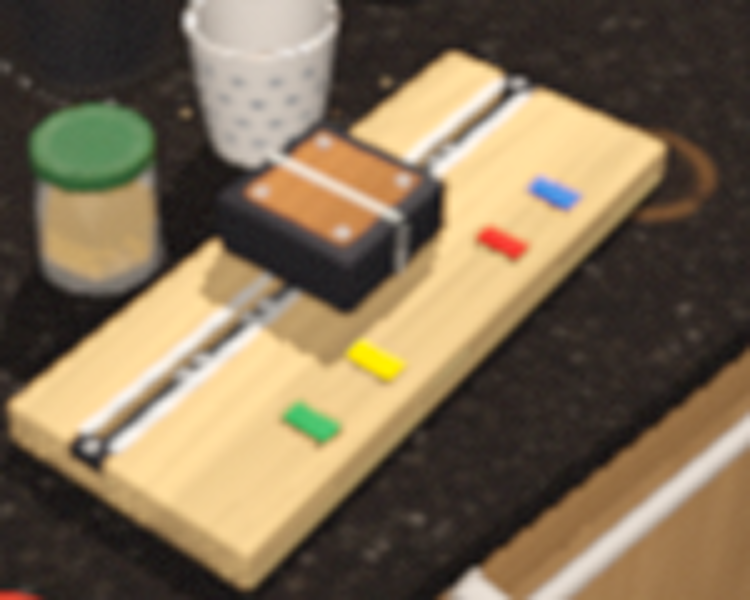

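View pics/side_c.png

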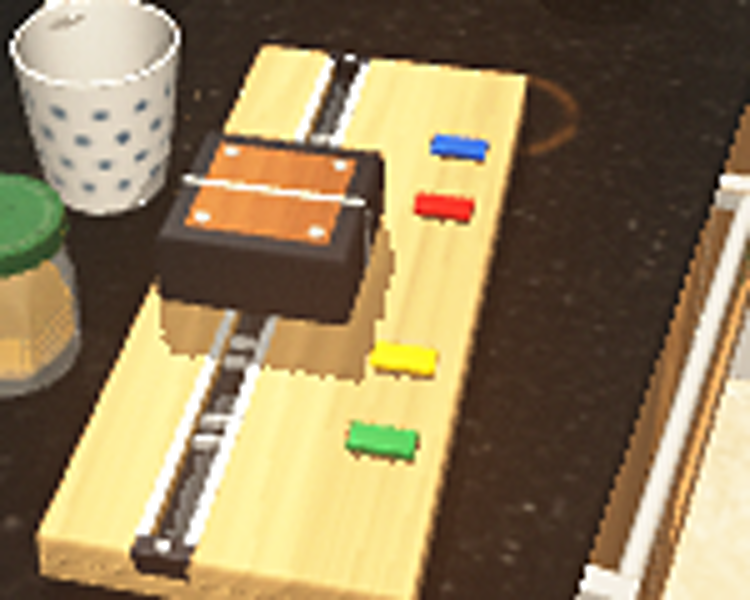

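The crops (offset 190,165 for scene and 205,165 for side, x5) give these positions:

| Feature | Scene crop | Side crop |
|---|---|---|
| Red tab | (502,243) | (444,207) |
| Yellow tab | (376,360) | (404,358) |
| Green tab | (311,421) | (383,440) |
| Blue tab | (554,193) | (460,147) |
| Index line | (270,155)-(402,217) | (185,178)-(365,203) |

The block is on the +y side of red, and the path in the slot is clear.

```bash
cat >> h.py <<'E'
Y=dict(blue=-.115,red=-.06,yellow=.06,green=.115)
def b2w(b,p): # b=x,y,yaw
    c,s=np.cos(b[2]),np.sin(b[2]);p=np.asarray(p,float);return np.array([b[0]+c*p[0]-s*p[1],b[1]+s*p[0]+c*p[1],p[2]])
E
python3 - <<'E'
from h import *
px={'scene':((190,165),dict(red=(502,243),yellow=(376,360),green=(311,421),blue=(554,193)),[(270,155),(402,217)]),
'side':((205,165),dict(red=(444,207),yellow=(404,358),green=(383,440),blue=(460,147)),[(185,178),(365,203)])}
C={n:capture(n) for n in px}
f=lambda o,p:(np.array(p)+.5)/5-.5+np.array(o)
def res(b,ns=px):
    return np.concatenate([proj(C[n],b2w(b[:3],(-.052,Y[k],.029)))[0]-f(px[n][0],p) for n in ns for k,p in px[n][1].items()])
for ns in(['scene'],['side'],list(px)):
    r=least_squares(res,[.5,.03,.1],args=(ns,));print(ns,r.x.round(4),np.abs(r.fun).max().round(2))
b=r.x
g=lambda q:np.concatenate([proj(C[n],np.array([b2w(b,(.025+dx,q[0],.067)) for dx in(q[1],q[2])])).ravel()-np.array([f(px[n][0],p) for p in px[n][2]]).ravel() for n in px])
r=least_squares(g,[0,.045,-.045]);print('stop',r.x.round(4),r.fun.round(1))
for n in px:
  for p in px[n][2]:
    w=onplane(C[n],f(px[n][0],p),.067)-np.r_[b[:2],0];c,s=np.cos(b[2]),np.sin(b[2]);print(n,[round(c*w[0]+s*w[1],4),round(-s*w[0]+c*w[1],4)])
for nm,p in(('red notch',(.025,-.06,.067)),('+y face now',(.025,r.x[0]+.048,.047)),('+y face end',(.025,-.012,.047)),('approach',(.025,r.x[0]+.11,.047))):print(nm,b2w(b,p).round(4))
# bystanders: base points
for n,uv in(('scene mug',(240,196)),('scene jar',(208,222)),('scene tin',(354,179))):print(n,onplane(C['scene'],uv,0).round(3))
np.save('b.npy',b)
from scipy.spatial.transform import Rotation as R
print(R.from_quat(robot.get_state()['eef_rot']).as_matrix().round(4))
E
```

```text
['scene'] [0.4839 0.0345 0.1579] 0.27
['side'] [0.4863 0.0337 0.1596] 0.07
['scene', 'side'] [0.4854 0.034  0.1586] 0.63
stop [-0.0045  0.046  -0.0453] [ 0.  -0.6 -0.4 -0.1  0.2  0.3  0.3  0.1]
scene [np.float64(0.0692), np.float64(-0.0023)]
scene [np.float64(-0.0214), np.float64(-0.0047)]
side [np.float64(0.0717), np.float64(-0.0058)]
side [np.float64(-0.0194), np.float64(-0.0047)]
red notch [ 0.5196 -0.0213  0.067 ]
+y face now [0.5032 0.0809 0.047 ]
+y face end [0.512  0.0261 0.047 ]
approach [0.4935 0.1421 0.047 ]
scene mug [ 0.624 -0.003  0.   ]
scene jar [0.596 0.143 0.   ]
scene tin [ 0.434 -0.343  0.   ]
[[ 9.421e-01  3.352e-01 -2.000e-04]
 [ 3.352e-01 -9.421e-01  5.000e-04]
 [-1.000e-04 -5.000e-04 -1.000e+00]]
```

```bash
cat >> h.py <<'E'
def rows(W,twist=0):
    from scipy.spatial.transform import Rotation as R
    s=robot.get_state();M=R.from_quat(s['eef_rot']).as_matrix()
    print(s['t'],np.round(s['eef_pos'],4),np.round(s['force'],2),np.round(s['qpos'],2))
    for w in W:print((M.T@(np.array(w)-s['eef_pos'])).round(4).tolist())
E
python3 - <<'E'
from h import *
rows([(x,y,.23) for x,y in[(.21,-.54),(.21,-.49),(.215,-.44),(.225,-.39),(.25,-.35),(.28,-.31),(.305,-.27),(.33,-.23),(.355,-.19),(.375,-.145),(.395,-.1),(.41,-.05)]])
E
```

```text
0.3 [ 0.2094 -0.5887  0.231 ] [ 1.24  0.23 -0.11] [ 1.16  0.41 -0.01  1.6   0.01  1.13 -0.08]
[0.0169, -0.0457, 0.001]
[0.0336, -0.0928, 0.0011]
[0.0551, -0.1382, 0.0011]
[0.0813, -0.182, 0.0011]
[0.1183, -0.2113, 0.0011]
[0.1599, -0.2389, 0.0011]
[0.1969, -0.2682, 0.0011]
[0.2339, -0.2975, 0.0012]
[0.2708, -0.3268, 0.0012]
[0.3048, -0.3625, 0.0012]
[0.3387, -0.3982, 0.0012]
[0.3696, -0.4403, 0.0012]
```

carry_out(
  moves=[
    [[0.017, -0.046, 0, 0], [0.034, -0.093, 0, 0], [0.055, -0.138, 0, 0], [0.081, -0.182, 0, 0], [0.118, -0.211, 0, 0], [0.16, -0.239, 0, 0], [0.197, -0.268, 0, 0], [0.234, -0.298, 0, 3], [0.271, -0.327, 0, 6], [0.305, -0.363, 0, 8.5], [0.339, -0.398, 0, 10.5], [0.37, -0.44, 0, 10.5]],
  ],
  grip=0,
)

```text
t: 1.8
eef_pos: [0.4113, -0.049, 0.2316]
eef_rot: [0.997, 0.079, 0.0, 0.0]
force: [1.1, 0.8, -0.8]
gripper_width: 0.002
grasp_force: 0.0
```

Run:
```python
from h import *
b=np.load('b.npy')
h=b2w(b,(.025,.1,.23));print(h)
rows([(.42,0,.23),(.44,.04,.23),(.46,.08,.23),(.48,.115,.23)]+[tuple(b2w(b,(.022,.098,z))) for z in(.23,.19,.15,.11,.08,.06,.045)])
```

```text
[0.49432352 0.13665889 0.23      ]
1.8 [ 0.4113 -0.049   0.2316] [ 1.06  0.78 -0.78] [ 0.49  0.08 -0.51  2.04  0.05  1.03 -1.45]
[0.0163, -0.047, 0.0016]
[0.0423, -0.0834, 0.0016]
[0.0683, -0.1198, 0.0016]
[0.0936, -0.1512, 0.0016]
[0.1081, -0.1684, 0.0016]
[0.1081, -0.1684, 0.0416]
[0.108, -0.1684, 0.0816]
[0.108, -0.1684, 0.1216]
[0.108, -0.1684, 0.1516]
[0.108, -0.1684, 0.1716]
[0.1079, -0.1684, 0.1866]
```

carry_out(
  moves=[
    [[0.016, -0.047, 0, 0], [0.042, -0.083, 0, 0], [0.068, -0.12, 0, 0], [0.094, -0.151, 0, 0], [0.108, -0.168, 0, 0], [0.108, -0.168, 0.042, 0], [0.108, -0.168, 0.082, 0], [0.108, -0.168, 0.122, 0], [0.108, -0.168, 0.152, 0], [0.108, -0.168, 0.172, 0], [0.108, -0.168, 0.187, 0], [0.108, -0.168, 0.187, 0]],
  ],
)

```text
t: 3.3
eef_pos: [0.4902, 0.1325, 0.0436]
eef_rot: [0.997, 0.079, -0.001, 0.0]
force: [-0.4, 0.0, -0.9]
gripper_width: 0.003
grasp_force: 0.0
```

```bash
cat >> h.py <<'E'
def bpos():
    b=np.load('b.npy');s=robot.get_state();w=s['eef_pos']-np.r_[b[:2],0];c,q=np.cos(b[2]),np.sin(b[2]);f=s['force']
    print(s['t'],'board xyz',np.round([c*w[0]+q*w[1],-q*w[0]+c*w[1],w[2]],4),'F',np.round([c*f[0]+q*f[1],-q*f[0]+c*f[1],f[2]],1))
def shot(n):
    c=capture('side');cv2.imwrite(f'pics/{n}.png',cv2.resize(c['color'][165:285,205:355],None,fx=5,fy=5,interpolation=cv2.INTER_CUBIC))
E
python3 - <<'E'
from h import *
bpos();shot('s1')
E
```

```text
3.3 board xyz [0.0203 0.0966 0.0436] F [-0.4  0.1 -0.9]
```

View pics/s1.png

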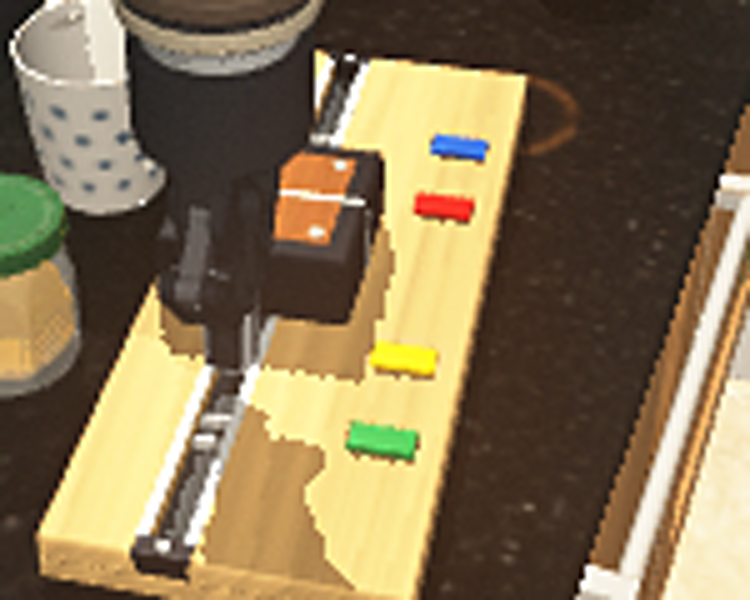

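The picture shows the closed fingers on the +y side of the block, with a clear gap and over the slot at about crop (235,340). The index line is unmoved, ending near (365,203). I'll push part of the way and then re-measure.

carry_out(
  moves=[
    [[0, 0.01, 0, 0], [0, 0.02, 0, 0], [0, 0.027, 0, 0], [0, 0.034, 0, 0], [0, 0.04, 0, 0], [0, 0.045, 0, 0], [0, 0.05, 0, 0], [0, 0.054, 0, 0], [0, 0.058, 0, 0], [0, 0.06, 0, 0], [0, 0.06, 0, 0]],
  ],
)

```text
t: 4.72
eef_pos: [0.5002, 0.0731, 0.0442]
eef_rot: [0.997, 0.079, -0.0, 0.0]
force: [-0.2, 0.9, 0.9]
gripper_width: 0.001
grasp_force: 0.0
```

Run:
```python
from h import *
bpos();shot('s2')
```

```text
4.725 board xyz [0.0207 0.0363 0.0442] F [-0.1  0.9  0.9]
```

View pics/s2.png

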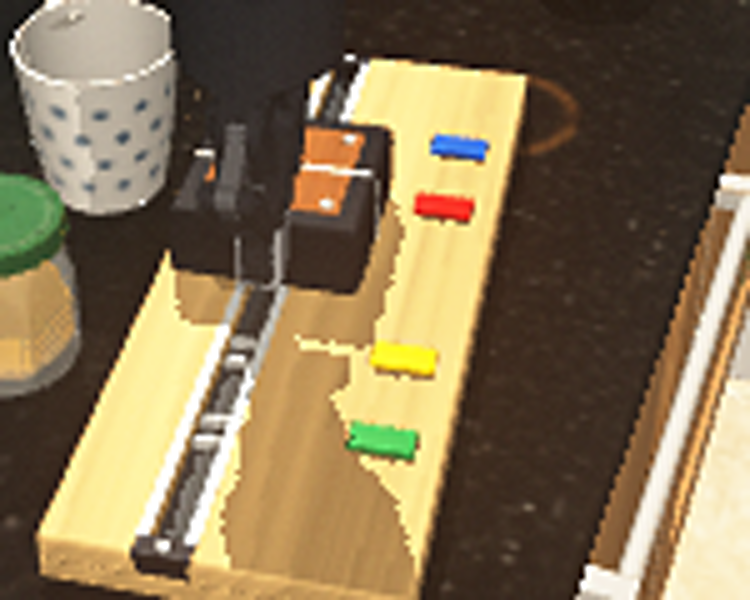

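The block has moved: the front end of the index line is now at crop (374,173), with the fingers against the face.

Run:
```python
from h import *
c=capture('side');b=np.load('b.npy')
for p in((365,203),(374,173),(302,165)):
    w=onplane(c,(np.array(p)+.5)/5-.5+[205,165],.067)-np.r_[b[:2],0];C,s=np.cos(b[2]),np.sin(b[2]);print(p,[round(C*w[0]+s*w[1],4),round(-s*w[0]+C*w[1],4)])
```

```text
(365, 203) [np.float64(-0.0194), np.float64(-0.0047)]
(374, 173) [np.float64(-0.019), np.float64(-0.0301)]
(302, 165) [np.float64(0.0175), np.float64(-0.0291)]
```

carry_out(
  moves=[
    [[0, 0.004, 0, 0], [0, 0.008, 0, 0], [0, 0.012, 0, 0], [0, 0.014, 0, 0], [0, 0.016, 0, 0], [0, 0.018, 0, 0], [0, 0.019, 0, 0], [0, 0.02, 0, 0], [0, 0.02, 0, 0]],
  ],
)

```text
t: 5.95
eef_pos: [0.5034, 0.0535, 0.0443]
eef_rot: [0.997, 0.079, 0.0, 0.0]
force: [-0.6, -0.8, 1.7]
gripper_width: 0.002
grasp_force: 0.0
```

```bash
python3 -c "
from h import *
bpos()"
```

```text
5.95 board xyz [0.0208 0.0165 0.0443] F [-0.7 -0.7  1.7]
```

carry_out(
  moves=[
    [[0, 0.001, 0, 0], [0, 0.001, 0, 0]],
  ],
)

```text
t: 6.2
eef_pos: [0.5036, 0.0526, 0.0443]
eef_rot: [0.997, 0.079, 0.0, 0.0]
force: [0.0, 0.3, -0.4]
gripper_width: 0.002
grasp_force: 0.2
```

carry_out(
  moves=[
    [[0, 0.001, 0, 0], [0, 0.001, 0, 0]],
  ],
)

```text
t: 6.45
eef_pos: [0.5038, 0.0518, 0.0443]
eef_rot: [0.997, 0.079, 0.0, -0.0]
force: [-0.4, 0.7, 0.1]
gripper_width: 0.006
grasp_force: 0.6
```

carry_out(
  moves=[
    [[0, 0.001, 0, 0], [0, 0.001, 0, 0]],
  ],
)

```text
t: 6.7
eef_pos: [0.5038, 0.0513, 0.0443]
eef_rot: [0.997, 0.079, 0.0, -0.0]
force: [-0.7, 3.5, 0.3]
gripper_width: 0.002
grasp_force: 2.1
```

carry_out(
  moves=[
    [[0, 0.001, 0, 0], [0, 0.001, 0, 0]],
  ],
)

```text
t: 6.95
eef_pos: [0.5039, 0.0507, 0.0443]
eef_rot: [0.997, 0.08, 0.0, -0.001]
force: [-1.0, 4.9, 0.7]
gripper_width: 0.003
grasp_force: 2.8
```

carry_out(
  moves=[
    [[0, 0.001, 0, 0], [0, 0.001, 0, 0]],
  ],
)

```text
t: 7.2
eef_pos: [0.5041, 0.0492, 0.0443]
eef_rot: [0.997, 0.079, 0.0, -0.0]
force: [-1.1, 4.7, 0.4]
gripper_width: 0.003
grasp_force: 2.2
```

carry_out(
  moves=[
    [[0, 0.001, 0, 0], [0, 0.001, 0, 0]],
  ],
)

```text
t: 7.45
eef_pos: [0.5045, 0.0471, 0.0443]
eef_rot: [0.997, 0.079, 0.0, 0.0]
force: [0.7, 1.7, 0.2]
gripper_width: -0.002
grasp_force: 0.9
```

```bash
python3 -c "
from h import *
bpos()"
```

```text
7.45 board xyz [0.0209 0.01   0.0443] F [1.  1.6 0.2]
```

carry_out(
  moves=[
    [[0, 0.001, 0, 0], [0, 0.001, 0, 0]],
  ],
)

```text
t: 7.7
eef_pos: [0.5046, 0.0461, 0.0443]
eef_rot: [0.997, 0.079, 0.0, 0.0]
force: [-0.1, 0.2, 0.6]
gripper_width: -0.002
grasp_force: 0.2
```

carry_out(
  moves=[
    [[0, 0.001, 0, 0], [0, 0.001, 0, 0]],
  ],
)

```text
t: 7.95
eef_pos: [0.5045, 0.0453, 0.0442]
eef_rot: [0.997, 0.079, -0.0, 0.0]
force: [-0.3, 0.4, -0.4]
gripper_width: 0.002
grasp_force: 0.0
```

```bash
python3 -c "
from h import *
bpos();shot('s3')"
```

```text
7.95 board xyz [0.0206 0.0081 0.0442] F [-0.2  0.5 -0.4]
```

View pics/s3.png

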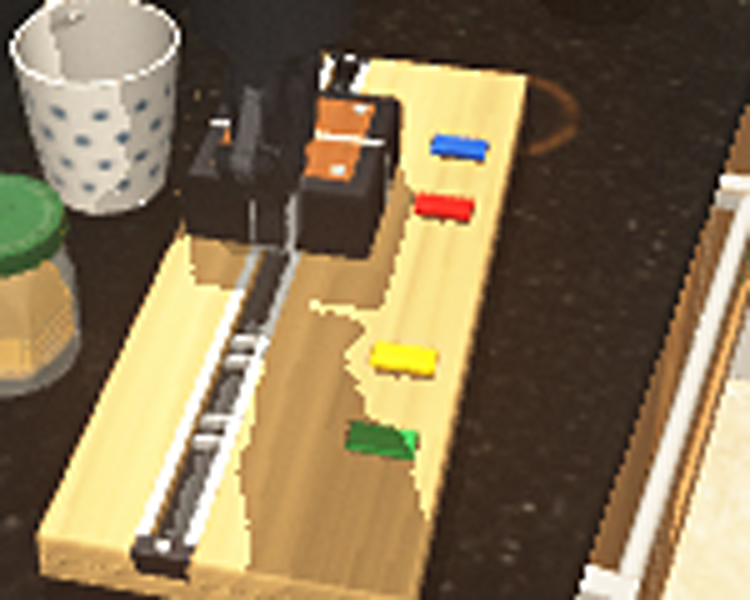

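The index line's front end is now at crop (384,142). The push force rose to about 5 N and fell to 0, so the block has clicked in. I'll back straight off the block, then lift.

carry_out(
  moves=[
    [[0, -0.005, 0, 0], [0, -0.015, 0, 0], [0, -0.03, 0, 0], [0, -0.05, 0, 0], [0, -0.06, -0.02, 0], [0, -0.06, -0.06, 0], [0, -0.06, -0.11, 0], [0, -0.06, -0.16, 0], [-0.02, -0.06, -0.2, 0], [-0.04, -0.06, -0.21, 0], [-0.04, -0.06, -0.21, 0]],
  ],
)

```text
t: 9.38
eef_pos: [0.455, 0.0996, 0.2553]
eef_rot: [0.997, 0.08, 0.001, 0.001]
force: [0.3, -0.7, 0.1]
gripper_width: 0.002
grasp_force: 0.0
```

Run:
```python
from h import *
bpos();shot('s4')
c=capture('side');b=np.load('b.npy')
for p in((384,142),):
    w=onplane(c,(np.array(p)+.5)/5-.5+[205,165],.067)-np.r_[b[:2],0];C,s=np.cos(b[2]),np.sin(b[2]);print(p,[round(C*w[0]+s*w[1],4),round(-s*w[0]+C*w[1],4)])
for y in(-.056,-.06,-.064):print(y,[((proj(c,b2w(b,(x,y,.067)))[0]-[205,165]+.5)*5-.5).round(0) for x in(-.02,.07)])
```

```text
9.375 board xyz [-0.0197  0.0696  0.2553] F [ 0.2 -0.7  0.1]
(384, 142) [np.float64(-0.0189), np.float64(-0.0577)]
-0.056 [array([385., 144.]), array([215., 123.])]
-0.06 [array([387., 140.]), array([217., 119.])]
-0.064 [array([388., 135.]), array([219., 114.])]
```

View pics/s4.png

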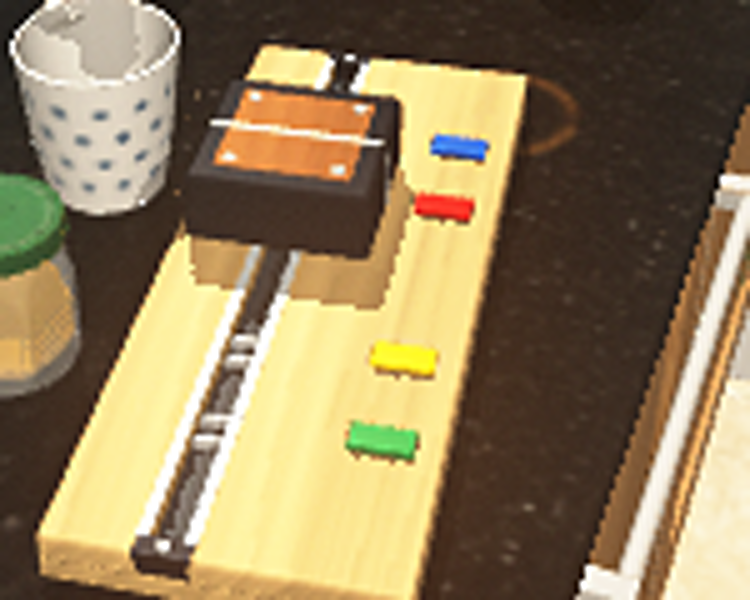

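The hand is away, and the line runs from (213,122) to (384,142), close to the notch. I'll check it at sub-pixel level in both cameras, with per-camera board fits from the tab centroids.

Run:
```python
from h import *
bs={'scene':[.4839,.0345,.1579],'side':[.4863,.0337,.1596]}
for n in bs:
    c=capture(n);b=bs[n];g=c['color'].astype(np.float32)
    ys=np.arange(-.075,-.045,.00025);xs=np.linspace(-.01,.06,60)
    def prof(xs,z,ys,img):
        P=np.array([proj(c,np.array([b2w(b,(x,y,z)) for x in xs])) for y in ys]).astype(np.float32)
        return cv2.remap(img,P[...,0],P[...,1],cv2.INTER_LINEAR).mean(1)
    p=prof(xs,.067,ys,g[...,0].copy());w=np.clip(p-np.median(p)-.3*(p.max()-np.median(p)),0,None)
    print(n,'line',(ys*w).sum()/w.sum(),ys[p.argmax()],p.max().round(),np.median(p).round())
    sat=(g.max(2)-g.min(2));
    # red tab: low green, along y
    yt=np.arange(-.085,-.035,.00025);q=prof(np.linspace(-.062,-.042,20),.030,yt,g[...,1].copy());v=np.clip(np.percentile(q,80)-q-30,0,None);print(n,'red',(yt*v).sum()/v.sum())
```

```text
scene line -0.055036184723774625 -0.05499999999999998 173.0 99.0
scene red -0.05754237711515038
side line -0.05655603999196583 -0.05649999999999998 206.0 71.0
side red -0.05780197379827511
```

The line reads about 1–3 mm short of centre, which isn't clearly snapped in. I'll touch the block again and push on in small steps until the outgoing rise is felt.

carry_out(
  moves=[
    [[0.04, 0, 0.04, 0], [0.04, 0, 0.09, 0], [0.04, 0, 0.14, 0], [0.04, 0, 0.18, 0], [0.04, 0, 0.2, 0], [0.04, 0, 0.21, 0], [0.04, 0.02, 0.21, 0], [0.04, 0.038, 0.21, 0], [0.04, 0.05, 0.21, 0], [0.04, 0.055, 0.21, 0], [0.04, 0.058, 0.21, 0], [0.04, 0.059, 0.21, 0]],
  ],
)

```text
t: 11.08
eef_pos: [0.5045, 0.047, 0.0444]
eef_rot: [0.997, 0.079, 0.0, -0.0]
force: [0.1, 0.0, 0.6]
gripper_width: -0.003
grasp_force: 0.0
```

carry_out(
  moves=[
    [[0, 0.001, 0, 0], [0, 0.001, 0, 0]],
  ],
)

```text
t: 11.32
eef_pos: [0.5046, 0.046, 0.0443]
eef_rot: [0.997, 0.079, -0.0, -0.0]
force: [0.0, 0.3, 0.1]
gripper_width: -0.0
grasp_force: 0.0
```

carry_out(
  moves=[
    [[0, 0.001, 0, 0], [0, 0.001, 0, 0]],
  ],
)

```text
t: 11.58
eef_pos: [0.5048, 0.0448, 0.0443]
eef_rot: [0.997, 0.079, 0.0, 0.0]
force: [-0.5, -0.3, 0.1]
gripper_width: 0.004
grasp_force: 0.0
```

```bash
python3 -c "
from h import *
bpos()"
```

```text
11.575 board xyz [0.0208 0.0076 0.0443] F [-0.5 -0.3  0.1]
```

carry_out(
  moves=[
    [[0, 0.001, 0, 0], [0, 0.001, 0, 0]],
  ],
)

```text
t: 11.82
eef_pos: [0.5049, 0.0437, 0.0443]
eef_rot: [0.997, 0.079, -0.0, 0.0]
force: [0.1, 0.3, 0.7]
gripper_width: -0.003
grasp_force: 0.0
```

carry_out(
  moves=[
    [[0, 0.001, 0, 0], [0, 0.001, 0, 0]],
  ],
)

```text
t: 12.08
eef_pos: [0.5051, 0.0427, 0.0443]
eef_rot: [0.997, 0.079, -0.0, 0.0]
force: [-0.8, -0.5, -0.5]
gripper_width: 0.004
grasp_force: 0.0
```

```bash
python3 -c "
from h import *
bpos()"
```

```text
12.075 board xyz [0.0208 0.0055 0.0443] F [-0.9 -0.3 -0.5]
```

carry_out(
  moves=[
    [[0, 0.001, 0, 0], [0, 0.001, 0, 0]],
  ],
)

```text
t: 12.32
eef_pos: [0.5052, 0.0417, 0.0443]
eef_rot: [0.997, 0.079, -0.0, 0.0]
force: [1.2, -0.4, 0.2]
gripper_width: -0.001
grasp_force: 0.0
```

carry_out(
  moves=[
    [[0, 0.001, 0, 0], [0, 0.001, 0, 0]],
  ],
)

```text
t: 12.58
eef_pos: [0.5054, 0.0407, 0.0443]
eef_rot: [0.997, 0.079, 0.0, 0.0]
force: [0.4, 0.1, 0.8]
gripper_width: -0.0
grasp_force: 0.0
```

Run:
```python
from h import *
bpos()
for n,b in(('scene',[.4839,.0345,.1579]),('side',[.4863,.0337,.1596])):
    c=capture(n);g=c['color'].astype(np.float32)[...,0].copy();ys=np.arange(-.075,-.045,.00025);xs=np.linspace(-.012,.005,30)
    P=np.array([proj(c,np.array([b2w(b,(x,y,.067)) for x in xs])) for y in ys]).astype(np.float32)
    p=cv2.remap(g,P[...,0],P[...,1],cv2.INTER_LINEAR).mean(1);w=np.clip(p-np.median(p)-.3*(p.max()-np.median(p)),0,None);print(n,(ys*w).sum()/w.sum())
```

```text
12.575 board xyz [0.0208 0.0035 0.0443] F [ 0.4 -0.   0.8]
scene -0.0621628776749774
side -0.06366844971934336
```

```bash
python3 -c "
from h import *
shot('s5')"
```

```text
(no output)
```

View pics/s5.png

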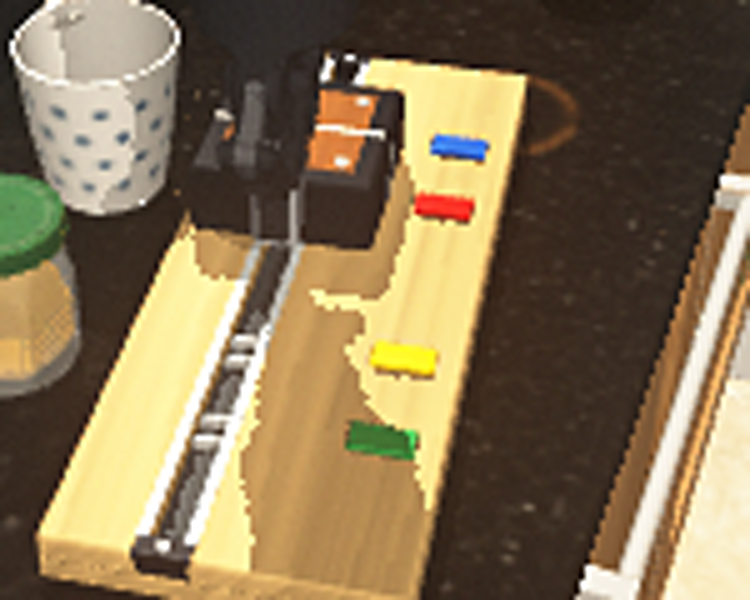

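The index line's front end is now at (386,133), about 7 mm further on and ahead of the finger, so the block has snapped in only now. My tab fit was biased towards +y because it included the tabs' visible side faces. I'll confirm by feel, stepping gently until contact, where the force should rise at once if the block is seated.

carry_out(
  moves=[
    [[0, 0.001, 0, 0], [0, 0.001, 0, 0]],
  ],
)

```text
t: 12.98
eef_pos: [0.5055, 0.0397, 0.0443]
eef_rot: [0.997, 0.079, -0.0, 0.0]
force: [-0.8, 0.4, -0.2]
gripper_width: 0.001
grasp_force: 0.0
```

carry_out(
  moves=[
    [[0, 0.001, 0, 0], [0, 0.001, 0, 0]],
  ],
)

```text
t: 13.22
eef_pos: [0.5057, 0.0387, 0.0443]
eef_rot: [0.997, 0.079, -0.0, 0.0]
force: [-0.6, -0.3, 0.0]
gripper_width: 0.001
grasp_force: 0.0
```

Run:
```python
from h import *
bpos()
b=np.load('b.npy');c=capture('side');g=c['color'].astype(np.float32)[...,0].copy();ys=np.arange(-.075,-.045,.00025);xs=np.linspace(-.012,.005,30)
P=np.array([proj(c,np.array([b2w([.4863,.0337,.1596],(x,y,.067)) for x in xs])) for y in ys]).astype(np.float32)
p=cv2.remap(g,P[...,0],P[...,1],cv2.INTER_LINEAR).mean(1);w=np.clip(p-np.median(p)-.3*(p.max()-np.median(p)),0,None);print((ys*w).sum()/w.sum())
```

```text
13.225 board xyz [0.0208 0.0015 0.0443] F [-0.6 -0.2  0. ]
-0.06366664713279077
```

The finger moved 2 mm further and the block didn't move (-0.06367 m both times, with no contact). It snapped ahead of the finger and is seated, so I'll withdraw.

carry_out(
  moves=[
    [[0, -0.008, 0, 0], [0, -0.02, 0, 0], [0, -0.04, 0, 0], [0, -0.06, 0, 0], [0, -0.066, -0.02, 0], [0, -0.066, -0.06, 0], [0, -0.066, -0.11, 0], [0, -0.066, -0.16, 0], [-0.02, -0.066, -0.2, 0], [-0.04, -0.066, -0.21, 0], [-0.04, -0.066, -0.21, 0], [-0.04, -0.066, -0.21, 0]],
  ],
)

```text
t: 14.78
eef_pos: [0.4559, 0.098, 0.2539]
eef_rot: [0.997, 0.079, -0.0, 0.0]
force: [0.4, 0.2, 0.4]
gripper_width: 0.002
grasp_force: 0.0
```

Run:
```python
from h import *
bpos()
# tab top faces only: bright red pixels' -y/+y edges, vs line, per camera
for n,b in(('scene',[.4839,.0345,.1579]),('side',[.4863,.0337,.1596])):
    c=capture(n);g=c['color'].astype(np.float32)
    def prof(xs,z,ys,ch):
        P=np.array([proj(c,np.array([b2w(b,(x,y,z)) for x in xs])) for y in ys]).astype(np.float32)
        return cv2.remap(g[...,ch].copy(),P[...,0],P[...,1],cv2.INTER_LINEAR).mean(1)
    ys=np.arange(-.075,-.045,.00025);p=prof(np.linspace(-.01,.06,60),.067,ys,0)
    w=np.clip(p-np.median(p)-.3*(p.max()-np.median(p)),0,None)
    yt=np.arange(-.08,-.05,.00025);q=prof(np.linspace(-.06,-.044,20),.030,yt,1)
    far=yt[np.argmax(q<(q[:12].mean()+q.min())/2)]
    print(n,'line',((ys*w).sum()/w.sum()).round(4),'tab -y edge',far.round(4),'tab centre',(far+.008).round(4))
shot('s6')
```

```text
14.775 board xyz [-0.019   0.0679  0.2539] F [0.4 0.2 0.4]
scene line -0.0623 tab -y edge -0.0655 tab centre -0.0575
side line -0.0639 tab -y edge -0.0682 tab centre -0.0602
```

View pics/s6.png

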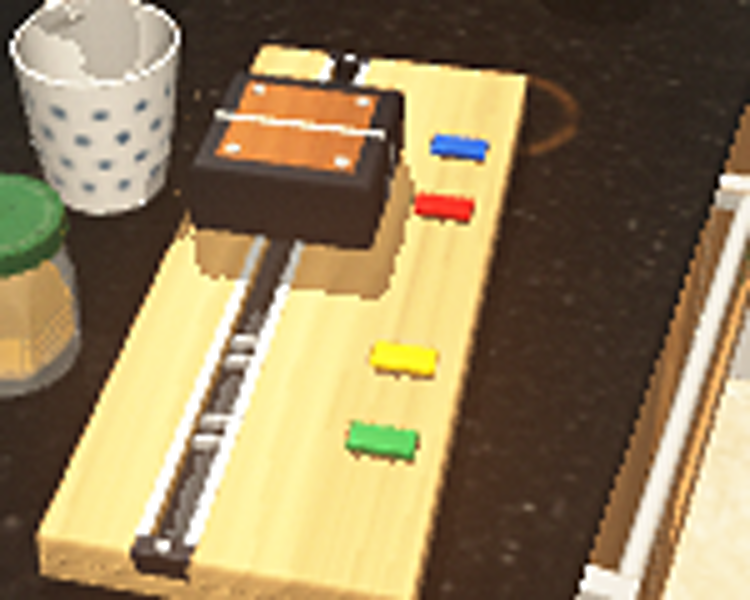

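The hand is clear and the block looks near the red notch. The image reads about -4 mm relative to the tab, while the feel says it's seated. I'll check the image scale against the visible ribs, with pairs at crop (243,342)/(238,357) and (213,420)/(207,440), and against the track and board ends.

Run:
```python
from h import *
c=capture('side');b=[.4863,.0337,.1596];C,s=np.cos(b[2]),np.sin(b[2])
def at(p,z):
    w=onplane(c,(np.array(p)+.5)/5-.5+[205,165],z)-np.r_[b[:2],0];return np.round([C*w[0]+s*w[1],-s*w[0]+C*w[1]],4)
for nm,p,z in(('rib',(243,342),.026),('rib',(238,357),.026),('rib',(213,420),.026),('rib',(207,440),.026),('corner +y far',(40,538),.026),('corner -y near',(527,73),.026),('corner -y far',(263,44),.026),
 ('top corner +y near',(373,187),.067),('top -y near',(402,93),.067),('top -y far',(240,72),.067),('top +y far',(192,166),.067),('bottom +y near',(372,247),.027),('bottom +y far',(190,225),.027)):print(nm,at(p,z))
```

```text
rib [0.025  0.0621]
rib [0.0247 0.0729]
rib [0.0252 0.1162]
rib [0.0245 0.129 ]
corner +y far [0.0775 0.1998]
corner -y near [-0.0785 -0.2025]
corner -y far [ 0.0795 -0.2012]
top corner +y near [-0.0216 -0.018 ]
top -y near [-0.0209 -0.1042]
top -y far [ 0.0684 -0.1059]
top +y far [ 0.0702 -0.016 ]
bottom +y near [-0.0212 -0.0212]
bottom +y far [ 0.0738 -0.0189]
```

The board corners put the tab-based frame about 1.5 mm off, so the block reads about -0.061 m. It also jumped 7 mm, the distance from crest to centre, ahead of the finger and with no push force. Getting out of a notch would have needed 6–10 N, so it is seated.

```bash
python3 -c "
from plant import robot
print(robot.finish_job())"
```

```text
the job is handed in; nothing more can be done
None
```

I handed the job in with the stop block snapped into the red tab's notch as far as I could tell, the hand clear and nothing else touched; the cameras put the index line about 1–3 mm past the tab's centre (limit 3 mm), and no verdict came back.

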